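# Lock a quarter-turn specimen holder onto the tilted inspection stage

### The arm

A 6-joint arm with a two-finger parallel gripper is mounted at the origin on the work surface. World frame = base frame: x ahead of the robot, y to its left, z up, the work surface at z = 0. Lengths are in m, angles in rad, forces in N, time in s.
With the tool pointing down it reaches from about 0.425 to 0.95 m from the base axis. Payload 3.5 kg.
Tool frame: the origin (TCP) lies at the very end of the fingers, on their centre line; the grasp point (between the pads) lies 19 mm behind it; y points along the fingers, z is the direction in which the jaws open and shut, and the axes are right-handed (so a half turn about y gives the same grasp; the last joint's range is limited). The gripper opens to 85 mm and grips with 20 to 120 N. Pads are 22 mm wide; open, the fingers measure 114 mm over their backs; the gripper's body (76 mm by 85 mm) begins 54 mm behind the grasp point. The pads swing forward as they close: fully open they stand 13 mm farther back than shut.
Start: joints at [-1.473, 0.286, 1.577, -0, 1.279, -0.15], TCP at [0.166, -0.654, 0.231] pointing down, gripper open.
Joint ranges: [-2.77, 2.77], [-0.9, 2.22], [0.21, 2.48], [-1.53, 4.67], [0.24, 2.81], [-2.84, 2.84]. Speed limits (rad/s): [2.79, 2.79, 3.14, 3.14, 3.14, 3.14].

### API

Orientations are given as a unit quaternion [x, y, z, w].
In Python, from plant import ctrl, cams gives the robot as it stands.
- The arm moves only by the tool play_rows, never from a script. Its argument "steps" is a list of rows, each an object of numbers: "claw": the finger opening in cm, from 0 to 8.54; "tx", "ty", "tz": the shift along the tool's x, y, z in cm; "ax", "ay", "az": the turn, a rotation vector about the tool's x, y, z in degrees. A call has 1 to 12 rows; each row is the pose to reach, as a shift and turn from the pose commanded when the call began, along the tool's axes at that moment; what a row does not reach only later rows make up. A row lasts 1/12 s, in which the tool goes at most 41.7 mm and 7.16 degrees, less where a joint would pass 70% of its speed; a pose out of reach is approached as far as the arm can. A call with a gripper value outside its range is refused whole. The fingers move at their own pace and stop on an object; "grip_force" is the grip in N (left out, the last holds). Time passes only in rows, so rows that repeat a pose let the fingers close. It gives the time, the measured TCP pose, the force and the opening at its end, in the units of the state.
- ctrl.get_state(): the state, without advancing time (a new reading comes with each control period).
- cams.read_camera(name): name is "side" or "top" or "wrist"; returns (picture, depth): 400x640x3 uint8, blue, green, red; 400x640 float32, m along the optical axis (not along the pixel's ray), 0 where there is no reading.
- cams.camera_model(name): a dict with "intrinsics" (3x3 intrinsics, pixels), "rvec" (rotation vector, rad) and "tvec" (3), from world to camera coordinates, as OpenCV has them; the wrist camera has in their place "tool_from_camera" (4x4, takes a point from camera to tool coordinates, whose origin is the TCP and whose axes are the tool frame's). Camera axes: x right, y down, z forward; pixel columns grow to the right and rows downward; lengths in m; the calibration is good to about 2 mm. The wrist camera is an equidistant fisheye: a pixel r from the principal point sees the ray r / f radians off the axis. A picture is of the moment at which its call begins: read the wrist's pose just before it. camera_model takes no time and is no camera call.
- ctrl.sign_off(): hands the job in, once; it reports no verdict.
The state is a dict: "time": time; "qpos": joint angles; "dq": joint speeds; "joint_efforts": joint torques, N m; "eef_pos": TCP position; "tcp_rot": TCP orientation; "contact_force": force on the tool from outside, world axes, zero at the start; "wrist_torque": the same for the moment, N m; "opening": opening from 0.0 (shut) to 1.0 (fully open).
Only numpy, scipy, OpenCV 4.12 (cv2) and the standard library are available. Lean on these libraries where they do the work, as an engineer would, in place of code of your own. Each camera call takes 0.05 s, during which the arm holds its last target.

### The job

Mount the blue specimen holder on the tilted inspection stage: take it out of the rack, pass its T-head through the slot in the deck until the flange lies flat on the deck, then give it a quarter turn so that the T-head stands across the slot and locks it, and let go. Leave the orange holder in its pocket and do not shift the other things on the bench.

Things in the scene. Friction and masses are not known exactly. Their poses are not given: they have to be found in the camera images.
- blue_center (a point): Blue specimen holder to be mounted, about 0.25 kg, one rigid piece 70 mm tall, upright in one rack pocket. The point is the centre of its blue grip block, 28 (x) by 70 (y) by 44 mm tall, a small green board on top. Below the block: a round steel flange 64 mm across, 6 mm thick; a stem; a T-head. z runs up the stem, y along both the block and the T-head.
- blue_flange (a point): Centre of the underside of the blue holder's flange, on the stem's axis, 28 mm below blue_center, same axes. Under it the round stem, 20 mm across and 12 mm long.
- blue_head (a point): Centre of the blue holder's T-head, a steel bar 12 (x) by 50 (y) by 8 mm tall at the foot of the stem, same axes; its top is 12 mm and its bottom 20 mm below the flange's underside.
- deck: Fixed white deck of the tilted stage, 140 x 150 x 8 mm, open below. Origin: middle of its slot, on the upper surface, 105 mm above the table. z is the surface normal, leaning 30 degrees from vertical towards the stage's front (roughly facing the robot); x points up the slope, y is level. The through slot is 56 mm along y, 16 mm wide, widened in the middle to a 23 x 23 mm square.
- mark (a point): Upper of two red dots on the deck, 48 mm up and down the slope from the slot's middle: the locked T-head points at them. With the flange on the deck the T-head is clear below the plate by 4 mm and turns freely either way, without a stop.
- stage: Grey base of the stage, 170 x 170 mm, fixed; origin under its middle, on the table, straight below the slot. Nothing stands above the deck. Stage and rack may stand on either side of the bench.
- rack: Grey rack, 90 (x) by 220 (y) by 40 mm tall, fixed; origin under its middle, on the table. Two pockets, 28 (x) by 60 mm (y), centred 52 mm either side of the middle along y, each with a specimen holder standing loosely: flange on the rack's top, T-head along y. Which holder is in which pocket varies.
- orange_center (a point): Orange specimen holder, same shape and point as the blue one, in the other pocket; to be left there.
- dropper_mid (a point): Bystander: small white dropper bottle with black cap, 32 mm across, 75 mm tall. The point is its middle, half-way up.
- flask_mid (a point): Bystander: white plastic bottle with red cap, 44 mm across, 100 mm tall. The point is its middle, half-way up.
- driver_mid (a point): Bystander: screwdriver lying on the table, 160 mm long. The point is near the middle of its length, by its axis.
- jar_mid (a point): Bystander: amber jar with grey cap, 60 mm across, 60 mm tall. The point is its middle, half-way up.
- dish_mid (a point): Bystander: white ceramic dish, 90 mm across, 20 mm tall. The point is its middle, half-way up.
- gauge_mid (a point): Bystander: steel gauge block 75 x 35 x 20 mm. The point is its middle, half-way up.
Mind the look-alikes: they are no part of the job. What is shaped like the stage but purple is not meant.

How it is judged:
By the outcome, as a careful person would: the job done as asked, in the order asked, and still so for the second after the job is handed in, with the robot touching nothing.
It also fails if it takes over 54 s, if anything falls off the work surface, if the arm or the gripper's body presses on something with over 40 N, if the wrist force passes 120 N, or if a joint passes its speed limit or range.

## Working session

There is one attempt and no reset: what is moved stays moved. The work goes in short steps, Python scripts to look and compute and a tool call to move; the robot and the scene stay as the last step left them, time stands still between calls to the robot, and variables do not carry over. Pictures are saved under pics/ and viewed, and the job is handed in when it is done.

Besides the shell and the picture viewer there is one more tool, called after "Request:" as name([rows], argument=value, ...), one row to a line, values as JSON. play_rows: Moves the arm, as the interface text tells. Its arguments: {"type":"object","properties":{"steps":{"type":"array","items":{"type":"object","properties":{"claw":{"type":"number"},"tx":{"type":"number"},"ty":{"type":"number"},"tz":{"type":"number"},"ax":{"type":"number"},"ay":{"type":"number"},"az":{"type":"number"}}}},"grip_force":{"type":"number"}},"required":["steps"]}

```bash
ls; mkdir -p pics
python3 - <<'E'
from plant import ctrl, cams
import cv2,numpy as np
s=ctrl.get_state();print(s)
for n in("top","side","wrist"):
    p,d=cams.read_camera(n);cv2.imwrite(f"pics/{n}0.png",p);np.save(f"{n}0_d.npy",d);print(cams.camera_model(n))
E
```

```text
pics
{'time': 0.0, 'qpos': array([-1.47298412e+00,  2.87230094e-01,  1.57820004e+00, -1.28565667e-05,
        1.27858676e+00, -1.50021052e-01]), 'dq': array([ 0.00147552,  0.00161959,  0.00111652, -0.00099571,  0.00089266,
        0.00095425]), 'joint_efforts': array([-7.68102109e-04, -4.05985129e+01, -2.92624050e+01, -1.86528096e-04,
        5.89447736e-03,  3.69736071e-06]), 'eef_pos': array([ 0.16552645, -0.65370415,  0.22989174]), 'tcp_rot': array([-0.08738143,  0.70254104, -0.70082719,  0.08741748]), 'contact_force': array([ 0.40416282,  0.76232212, -0.78399443]), 'wrist_torque': array([ 0.02066399,  0.0134218 , -0.04597028]), 'opening': 0.9985755754784347}
{'intrinsics': array([[453.96197102,   0.        , 319.43043673],
       [  0.        , 453.96197102, 202.1378956 ],
       [  0.        ,   0.        ,   1.        ]]), 'rvec': array([ 2.12994067, -2.18009941,  0.1241585 ]), 'tvec': array([0.01157261, 0.55762641, 1.28230173])}
{'intrinsics': array([[428.79922448,   0.        , 321.47002609],
       [  0.        , 428.79922448, 206.63252468],
       [  0.        ,   0.        ,   1.        ]]), 'rvec': array([ 0.32046166, -2.699567  ,  1.35852324]), 'tvec': array([0.53772319, 0.16124286, 1.07815511])}
{'intrinsics': array([[309.70691629,   0.        , 322.1654369 ],
       [  0.        , 309.70691629, 201.17058091],
       [  0.        ,   0.        ,   1.        ]]), 'tool_from_camera': array([[-4.13719644e-04,  9.60233856e-01,  2.79196653e-01,
        -7.05193521e-02],
       [-3.67870135e-04, -2.79196804e-01,  9.60233831e-01,
        -1.40842236e-01],
       [ 9.99999847e-01,  2.94559488e-04,  4.68750561e-04,
        -1.61160871e-04],
       [ 0.00000000e+00,  0.00000000e+00,  0.00000000e+00,
         1.00000000e+00]])}
```

View pics/top0.png

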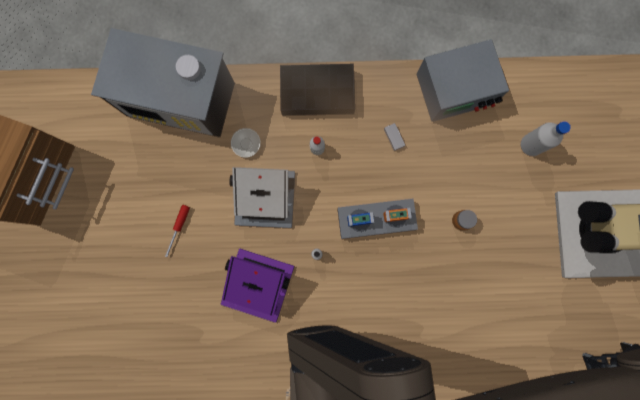

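View pics/side0.png

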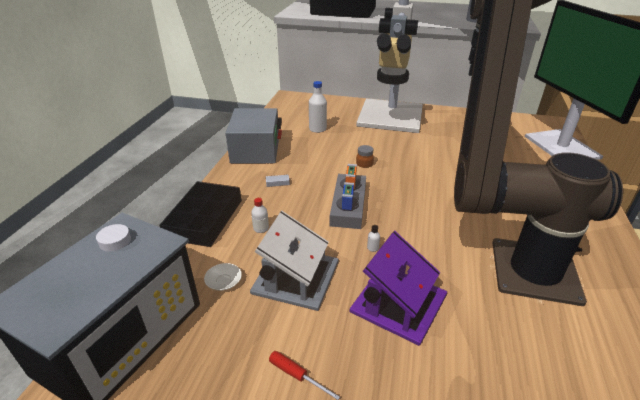

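View pics/wrist0.png

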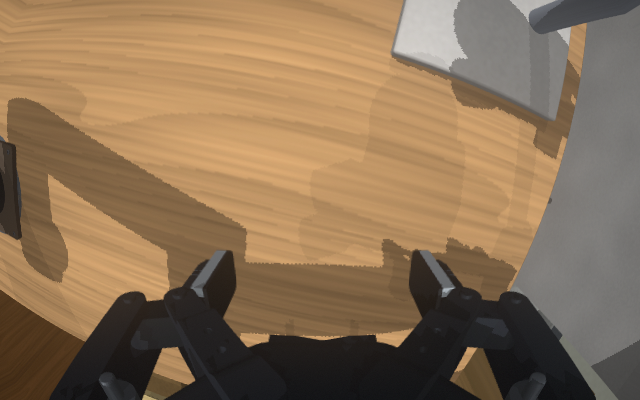

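Candidates in the top view are the blue block at (360,219) and its look-alike, the orange block at (398,215). There is also a blue-capped bottle at (545,140). For the stage, the white deck is at (262,192) and the purple decoy at (257,285). I choose the blue block and the white deck, and will check both in close crops.

```bash
cat > h.py <<'E'
from plant import ctrl, cams
import cv2,numpy as np
from scipy.spatial.transform import Rotation as R
def cam(n):
    m=cams.camera_model(n);K=m["intrinsics"];Rm=cv2.Rodrigues(m["rvec"])[0];return K,Rm,m["tvec"]
def unproj(n,d):
    K,Rm,t=cam(n);v,u=np.mgrid[:400,:640]
    P=np.stack([(u-K[0,2])/K[0,0]*d,(v-K[1,2])/K[1,1]*d,d],-1)
    return (P-t)@Rm
def onplane(n,uv,p0,nn=(0,0,1)):
    K,Rm,t=cam(n);c=-Rm.T@t;r=Rm.T@np.linalg.inv(K)@np.array([uv[0],uv[1],1.]);nn=np.array(nn)
    return c+r*(nn@(np.array(p0)-c))/(nn@r)
def proj(n,X):
    m=cams.camera_model(n);return cv2.projectPoints(np.array(X,float).reshape(-1,3),m["rvec"],m["tvec"],m["intrinsics"],None)[0][:,0]
E
python3 - <<'E'
from h import *
a=cv2.imread('pics/top0.png');b=cv2.imread('pics/side0.png')
c=cv2.resize(a[160:250,225:425],None,fx=4,fy=4,interpolation=cv2.INTER_CUBIC)
cv2.imwrite('pics/c1.png',c)
cv2.imwrite('pics/c2.png',cv2.resize(b[150:310,245:395],None,fx=3.7,fy=3.7,interpolation=cv2.INTER_CUBIC))
for n in('top','side'):
    d=np.load(n+'0_d.npy');P=unproj(n,d)
    im=a if n=='top' else b
    hsv=cv2.cvtColor(im,cv2.COLOR_BGR2HSV).astype(int)
    H,S,V=hsv[...,0],hsv[...,1],hsv[...,2]
    z=P[...,2]
    for nm,m in dict(blue=(abs(H-108)<12)&(S>120)&(V>60),orange=((H<18)&(S>190)&(V>120)),red=((H<5)|(H>175))&(S>150)&(V>100)).items():
        k,l,st,ce=cv2.connectedComponentsWithStats(m.astype(np.uint8))
        for i in range(1,k):
            if st[i,4]>=4:
                q=P[l==i];q=q[q[:,2]<.3]
                if len(q):print(n,nm,st[i],ce[i].round(1),np.median(q,0).round(3),q[:,2].max().round(3))
E
```

```text
top blue [556 122  14  12 125] [562.7 127.4] [ 0.719 -0.637  0.19 ] 0.195
top blue [352 213  18   5  39] [360.2 214.6] [ 0.513 -0.113  0.089] 0.094
top blue [353 220  18   6  57] [361.3 222.9] [ 0.49  -0.116  0.09 ] 0.095
top orange [315 138   4   5  18] [316.5 140.2] [0.724 0.004 0.1  ] 0.105
top orange [174 206  13  24  99] [180.1 216.4] [0.528 0.405 0.025] 0.031
top red [314 137   6   7  36] [316.5 140. ] [0.725 0.004 0.1  ] 0.105
top red [173 205  15  26 157] [180.  217.1] [0.525 0.406 0.024] 0.031
side blue [314  81   8   7  41] [317.   83.9] [ 0.72  -0.628  0.189] 0.194
side blue [343 185   3   9  15] [343.8 188.9] [ 0.516 -0.11   0.091] 0.094
side blue [351 186   2   8  11] [351.7 190.2] [ 0.493 -0.109  0.092] 0.093
side blue [342 197  10  13 120] [346.6 202.9] [ 0.499 -0.077  0.071] 0.091
side orange [355 168   1   4   4] [355.  169.5] [ 0.502 -0.22   0.092] 0.093
side orange [346 178   9   4  23] [350.7 179.3] [ 0.507 -0.182  0.081] 0.087
side orange [255 199   6   5  21] [257.5 200.5] [0.726 0.011 0.101] 0.104
side orange [270 352  35  28 417] [286.6 364.9] [0.524 0.415 0.025] 0.03
side red [255 198   7   8  45] [257.7 201.3] [0.726 0.012 0.1  ] 0.104
side red [276 233   3   2   5] [276.8 233.6] [0.62  0.161 0.131] 0.132
side red [387 254   2   3   5] [387.4 255.2] [0.365 0.174 0.131] 0.132
side red [311 256   2   2   4] [311.5 256.5] [0.537 0.167 0.083] 0.084
side red [420 285   2   3   6] [420.5 286. ] [0.286 0.201 0.083] 0.084
side red [270 352  36  28 456] [286.9 365. ] [0.523 0.415 0.025] 0.03
```

View pics/c1.png

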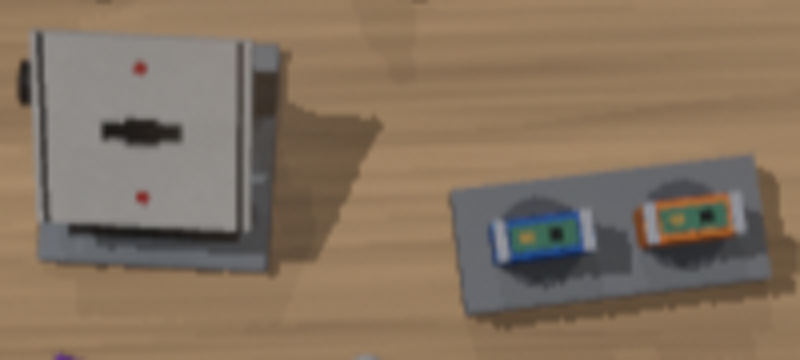

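View pics/c2.png

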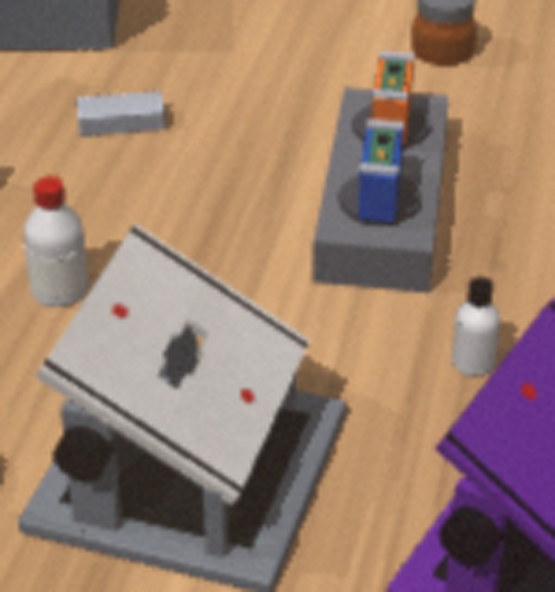

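```bash
cat >> h.py <<'E'
def mv(Tpos,Trot,s=None):
    s=s or ctrl.get_state();R0=R.from_quat(s["tcp_rot"])
    dp=R0.inv().apply(np.array(Tpos)-s["eef_pos"])*100
    rv=(R0.inv()*Trot).as_rotvec(degrees=True)
    print("t",s["time"],"t[xyz]cm",dp.round(2),"a deg",rv.round(2),"rows",np.abs(np.linalg.norm(dp)/4.17).round(1),(np.linalg.norm(rv)/7.16).round(1))
def tool(zdir,ydir=(0,0,-1)):
    y=np.array(ydir,float);y/=np.linalg.norm(y);z=np.array(zdir,float);z-=y*(y@z);z/=np.linalg.norm(z)
    return R.from_matrix(np.stack([np.cross(y,z),y,z],1))
E
python3 - <<'E'
from h import *
s=ctrl.get_state();print(R.from_quat(s["tcp_rot"]).as_matrix().round(3))
f=lambda u,v,z:onplane('top',(225+u/4+0,160+v/4),(0,0,z))
A=f(468,315,.04);B=f(770,278,.04);print(A,B,np.degrees(np.arctan2(*(A-B)[:2][::1])))
A=f(450,190,.04);B=f(752,155,.04);print(A,B,np.degrees(np.arctan2(*(A-B)[:2])))
A=f(503,243,.09);B=f(585,235,.09);print((A+B)/2,np.degrees(np.arctan2(*(A-B)[:2])))
E
```

```text
[[-0.969 -0.     0.245]
 [-0.245  0.002 -0.969]
 [-0.    -1.    -0.002]]
[ 0.45012068 -0.06351248  0.04      ] [ 0.47151686 -0.28008908  0.04      ] -5.642094062860085
[ 0.5402185  -0.05314166  0.04      ] [ 0.56044227 -0.27148154  0.04      ] -5.291931215793957
[ 0.49918534 -0.11532931  0.09      ] -4.241415250228258
```

Run:
```python
from h import *
mv((.5,-.125,.23),tool((.995,.0975,0)))
```

```text
t 0.15 t[xyz]cm [-45.39   0.12 -43.07] a deg [ 8.00e-02 -8.14e+01 -9.00e-02] rows 15.0 11.4
```

Request:
play_rows([
  {"tx": -45.4,"tz": -43.1,"ay": -81.4,"claw": 8.5},
  {"tx": -45.4,"tz": -43.1,"ay": -81.4,"claw": 8.5},
  {"tx": -45.4,"tz": -43.1,"ay": -81.4,"claw": 8.5},
  {"tx": -45.4,"tz": -43.1,"ay": -81.4,"claw": 8.5},
  {"tx": -45.4,"tz": -43.1,"ay": -81.4,"claw": 8.5},
  {"tx": -45.4,"tz": -43.1,"ay": -81.4,"claw": 8.5},
  {"tx": -45.4,"tz": -43.1,"ay": -81.4,"claw": 8.5},
  {"tx": -45.4,"tz": -43.1,"ay": -81.4,"claw": 8.5},
  {"tx": -45.4,"tz": -43.1,"ay": -81.4,"claw": 8.5},
  {"tx": -45.4,"tz": -43.1,"ay": -81.4,"claw": 8.5},
  {"tx": -45.4,"tz": -43.1,"ay": -81.4,"claw": 8.5},
  {"tx": -45.4,"tz": -43.1,"ay": -81.4,"claw": 8.5},
])

```text
invalid input at $.steps[0]: expected keys claw, tx, ty, tz, ax, ay, az
```

Run:
```python
from h import *
mv((.5,-.125,.23),tool((.995,.0975,0)));s=ctrl.get_state();print(s["qpos"],s["dq"])
```

```text
t 0.15 t[xyz]cm [-45.39   0.12 -43.07] a deg [ 8.00e-02 -8.14e+01 -9.00e-02] rows 15.0 11.4
[-1.47299368e+00  2.87028284e-01  1.57786824e+00  2.96067176e-05
  1.27860508e+00 -1.49996706e-01] [ 0.00063663 -0.00188545 -0.00376057  0.00057461  0.00195971  0.00151367]
```

All seven keys are required.

Request:
play_rows([
  {"claw": 8.5,"tx": -45.4,"ty": 0,"tz": -43.1,"ax": 0,"ay": -81.4,"az": 0},
  {"claw": 8.5,"tx": -45.4,"ty": 0,"tz": -43.1,"ax": 0,"ay": -81.4,"az": 0},
  {"claw": 8.5,"tx": -45.4,"ty": 0,"tz": -43.1,"ax": 0,"ay": -81.4,"az": 0},
  {"claw": 8.5,"tx": -45.4,"ty": 0,"tz": -43.1,"ax": 0,"ay": -81.4,"az": 0},
  {"claw": 8.5,"tx": -45.4,"ty": 0,"tz": -43.1,"ax": 0,"ay": -81.4,"az": 0},
  {"claw": 8.5,"tx": -45.4,"ty": 0,"tz": -43.1,"ax": 0,"ay": -81.4,"az": 0},
  {"claw": 8.5,"tx": -45.4,"ty": 0,"tz": -43.1,"ax": 0,"ay": -81.4,"az": 0},
  {"claw": 8.5,"tx": -45.4,"ty": 0,"tz": -43.1,"ax": 0,"ay": -81.4,"az": 0},
  {"claw": 8.5,"tx": -45.4,"ty": 0,"tz": -43.1,"ax": 0,"ay": -81.4,"az": 0},
  {"claw": 8.5,"tx": -45.4,"ty": 0,"tz": -43.1,"ax": 0,"ay": -81.4,"az": 0},
  {"claw": 8.5,"tx": -45.4,"ty": 0,"tz": -43.1,"ax": 0,"ay": -81.4,"az": 0},
  {"claw": 8.5,"tx": -45.4,"ty": 0,"tz": -43.1,"ax": 0,"ay": -81.4,"az": 0},
])

```text
time: 1.15
eef_pos: [0.4332, -0.2297, 0.2313]
tcp_rot: [-0.525, 0.474, -0.474, 0.525]
contact_force: [0.9, -0.3, -0.2]
opening: 0.995
```

Run:
```python
from h import *
mv((.5,-.125,.23),tool((.995,.0975,0)));s=ctrl.get_state();print(s["qpos"],s["dq"])
```

```text
t 1.15 t[xyz]cm [-9.73  0.13  7.72] a deg [-0.01  0.27  0.01] rows 3.0 0.0
[-6.94789597e-01 -1.30012225e-01  2.01960378e+00  3.98394056e-05
  1.25177487e+00 -7.97245517e-01] [ 1.02809046e+00  5.03834382e-02 -4.69287055e-02  7.30224544e-04
 -9.57195727e-03  5.61001702e-01]
```

Request:
play_rows([
  {"claw": 8.5,"tx": -9.7,"ty": 0,"tz": 7.7,"ax": 0,"ay": 0,"az": 0},
  {"claw": 8.5,"tx": -9.7,"ty": 0,"tz": 7.7,"ax": 0,"ay": 0,"az": 0},
  {"claw": 8.5,"tx": -9.7,"ty": 0,"tz": 7.7,"ax": 0,"ay": 0,"az": 0},
  {"claw": 8.5,"tx": -9.7,"ty": 0,"tz": 7.7,"ax": 0,"ay": 0,"az": 0},
  {"claw": 8.5,"tx": -9.7,"ty": 0,"tz": 7.7,"ax": 0,"ay": 0,"az": 0},
  {"claw": 8.5,"tx": -9.7,"ty": 0,"tz": 7.7,"ax": 0,"ay": 0,"az": 0},
  {"claw": 8.5,"tx": -9.7,"ty": 0,"tz": 7.7,"ax": 0,"ay": 0,"az": 0},
])

```text
time: 1.73
eef_pos: [0.4993, -0.1285, 0.2311]
tcp_rot: [0.524, -0.475, 0.475, -0.523]
contact_force: [0.0, -0.5, 0.7]
opening: 0.994
```

```bash
cat >> h.py <<'E'
def wshot(name):
    s=ctrl.get_state();p,d=cams.read_camera("wrist");cv2.imwrite(f"pics/{name}.png",p);np.savez(f"{name}.npz",p=p,d=d,pos=s["eef_pos"],q=s["tcp_rot"]);return s,p,d
WM=cams.camera_model("wrist");TC=np.array(WM["tool_from_camera"]);WK=np.array(WM["intrinsics"])
def wray(u,v):
    x=(np.asarray(u,float)-WK[0,2])/WK[0,0];y=(np.asarray(v,float)-WK[1,2])/WK[1,1];r=np.hypot(x,y)+1e-12
    return np.stack([x/r*np.sin(r),y/r*np.sin(r),np.cos(r)],-1)
def wtool(u,v,d):   # depth -> tool coords
    ray=wray(u,v);P=ray*(np.asarray(d)/ray[...,2])[...,None];return P@TC[:3,:3].T+TC[:3,3]
def wplane(u,v,pos,q,p0,nn=(0,0,1)):
    Rw=R.from_quat(q).as_matrix();c=pos+Rw@TC[:3,3];r=wray(u,v)@(Rw@TC[:3,:3]).T;nn=np.array(nn,float)
    return c+r*((nn@(np.array(p0)-c))/(r@nn))[...,None]
def wproj(X,pos,q):
    Rw=R.from_quat(q).as_matrix();t=(np.atleast_2d(X)-pos)@Rw;c=(t-TC[:3,3])@TC[:3,:3]
    th=np.arctan2(np.hypot(c[:,0],c[:,1]),c[:,2]);ph=np.arctan2(c[:,1],c[:,0])
    return np.stack([WK[0,2]+WK[0,0]*th*np.cos(ph),WK[1,2]+WK[1,1]*th*np.sin(ph)],-1)
E
python3 - <<'E'
from h import *
s,p,d=wshot('w1')
mv((.5,-.125,.23),tool((.995,.0975,0)));print(s["qpos"],s["eef_pos"])
E
```

```text
t 1.7833 t[xyz]cm [-0.36  0.11  0.11] a deg [ 0.02 -0.11  0.  ] rows 0.1 0.0
[-4.48627084e-01 -6.85196875e-02  1.96352389e+00 -3.56410540e-04
  1.24712207e+00 -5.44866040e-01] [ 0.4993383  -0.12847515  0.23105925]
```

View pics/w1.png

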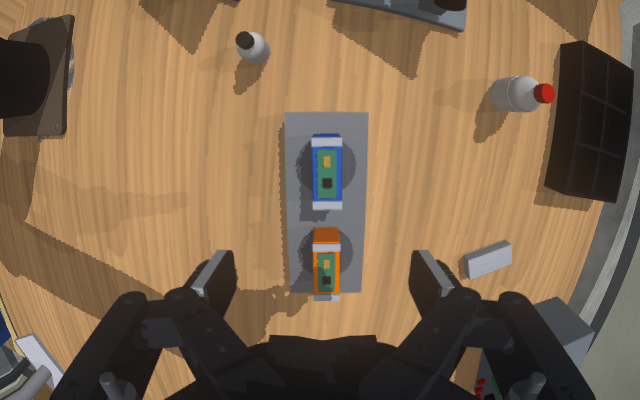

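Run:
```python
from h import *
z=np.load('w1.npz');p,d,pos,q=z['p'],z['d'],z['pos'],z['q'];Rw=R.from_quat(q).as_matrix()
v,u=np.mgrid[:400,:640];W=wtool(u,v,d)@Rw.T+pos
for nm,r in dict(blue=(slice(120,222),slice(300,356)),orange=(slice(222,310),slice(300,356))).items():
    w=W[r];m=(w[...,2]>.083)&(w[...,2]<.1)&(d[r]>0)
    X=w[m];print(nm,m.sum(),np.median(X[:,2]),X[:,:2].min(0),X[:,:2].max(0))
    rc=cv2.minAreaRect((X[:,:2]*1000).astype(np.float32));print(rc)
m=(abs(W[...,2]-.04)<.006)&(abs(W[...,0]-.5)<.09)&(abs(W[...,1]+.17)<.16)
print(np.median(W[...,2][m]),cv2.minAreaRect((W[m][:,:2]*1000).astype(np.float32)))
t=(abs(W[...,2])<.015)&(abs(W[...,0]-.5)<.2)&(d>0);print('table z',np.median(W[t][:,2]))
c=cv2.resize(p[100:310,270:380],None,fx=5,fy=2.8);c=cv2.resize(p[105:225,280:375],None,fx=5,fy=5,interpolation=cv2.INTER_CUBIC);cv2.imwrite('pics/c3.png',c)
```

```text
blue 2170 0.09014716007397086 [ 0.48471762 -0.147844  ] [ 0.51832911 -0.07720712]
((501.3728942871094, -112.40699768066406), (27.37793731689453, 69.318115234375), 6.3861188888549805)
orange 1612 0.09015116369079834 [ 0.49492968 -0.25133748] [ 0.52782695 -0.17970389]
((511.461181640625, -215.3199462890625), (27.525672912597656, 69.97478485107422), 4.858282089233398)
0.0384685350203742 ((506.5673828125, -165.2991485595703), (91.28646087646484, 220.2294464111328), 5.489099025726318)
table z -0.0017280150536065214
```

View pics/c3.png

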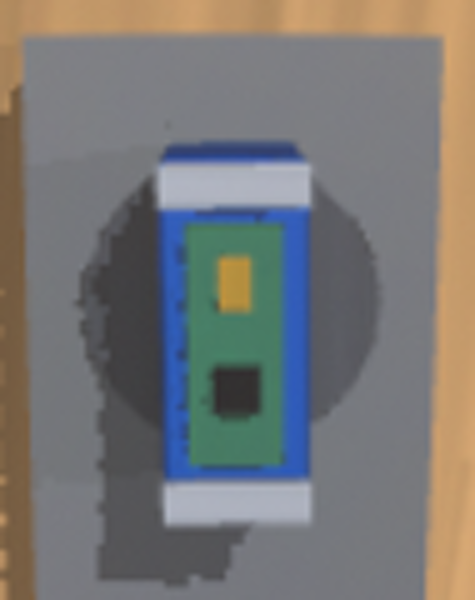

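Run:
```python
from h import *
a=np.radians(5.7);mv((.5014,-.1124,.052),tool((np.cos(a),np.sin(a),0)))
```

```text
t 1.7833 t[xyz]cm [-1.61 17.91  0.37] a deg [ 0.02 -0.22  0.  ] rows 4.3 0.0
```

Request:
play_rows([
  {"claw": 8.5,"tx": -1.6,"ty": 3,"tz": 0.4,"ax": 0,"ay": 0,"az": 0},
  {"claw": 8.5,"tx": -1.6,"ty": 6,"tz": 0.4,"ax": 0,"ay": 0,"az": 0},
  {"claw": 8.5,"tx": -1.6,"ty": 9,"tz": 0.4,"ax": 0,"ay": 0,"az": 0},
  {"claw": 8.5,"tx": -1.6,"ty": 11,"tz": 0.4,"ax": 0,"ay": -0.2,"az": 0},
  {"claw": 8.5,"tx": -1.6,"ty": 12,"tz": 0.4,"ax": 0,"ay": -0.2,"az": 0},
  {"claw": 8.5,"tx": -1.6,"ty": 12,"tz": 0.4,"ax": 0,"ay": -0.2,"az": 0},
  {"claw": 8.5,"tx": -1.6,"ty": 12,"tz": 0.4,"ax": 0,"ay": -0.2,"az": 0},
])

```text
time: 2.37
eef_pos: [0.5023, -0.1123, 0.1117]
tcp_rot: [-0.524, 0.474, -0.475, 0.524]
contact_force: [0.7, -0.7, -0.0]
opening: 0.997
```

Run:
```python
from h import *
wshot('w2')
a=np.radians(5.7);mv((.5014,-.1124,.052),tool((np.cos(a),np.sin(a),0)))
```

```text
t 2.4167 t[xyz]cm [-0.03  6.08 -0.19] a deg [-0.12  0.02  0.07] rows 1.5 0.0
```

View pics/w2.png

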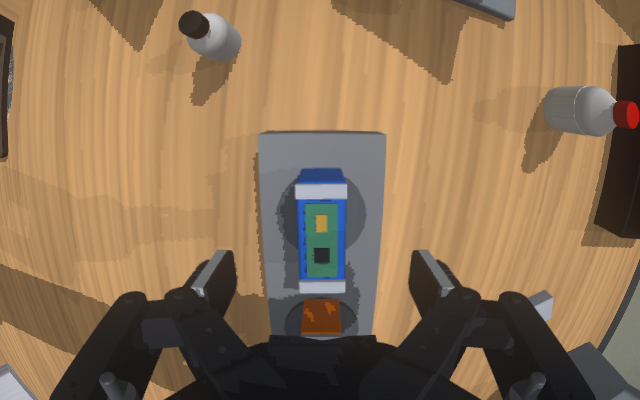

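Request:
play_rows([
  {"claw": 8.5,"tx": 0,"ty": 3,"tz": -0.1,"ax": 0,"ay": 0,"az": 0},
  {"claw": 8.5,"tx": 0,"ty": 5,"tz": -0.1,"ax": 0,"ay": 0,"az": 0},
  {"claw": 8.5,"tx": 0,"ty": 6,"tz": -0.1,"ax": 0,"ay": 0,"az": 0},
  {"claw": 8.5,"tx": 0,"ty": 6,"tz": -0.1,"ax": 0,"ay": 0,"az": 0},
  {"claw": 8.5,"tx": 0,"ty": 6,"tz": -0.1,"ax": 0,"ay": 0,"az": 0},
])

```text
time: 2.83
eef_pos: [0.5021, -0.1118, 0.0524]
tcp_rot: [-0.524, 0.474, -0.475, 0.525]
contact_force: [1.0, -0.5, 0.3]
opening: 0.996
```

Run:
```python
from h import *
wshot('w3')
a=np.radians(5.7);mv((.5014,-.1124,.052),tool((np.cos(a),np.sin(a),0)));print(ctrl.get_state()["contact_force"])
```

```text
t 2.8833 t[xyz]cm [ 0.02  0.11 -0.13] a deg [-0.15  0.09  0.08] rows 0.0 0.0
[-0.4526718   0.26675988  0.37880444]
```

View pics/w3.png

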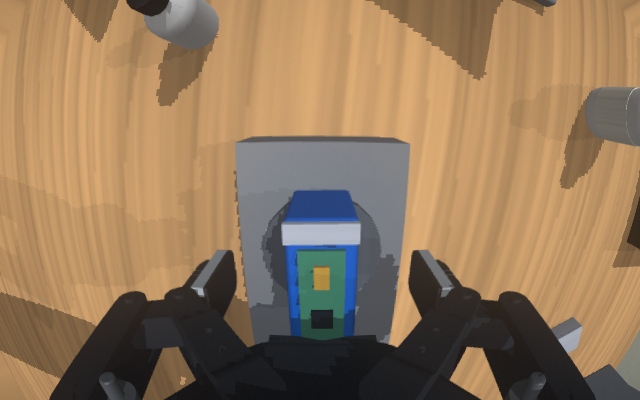

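Request:
play_rows([
  {"claw": 4,"tx": 0,"ty": 0,"tz": -0.1,"ax": 0,"ay": 0,"az": 0},
  {"claw": 3.2,"tx": 0,"ty": 0,"tz": -0.1,"ax": 0,"ay": 0,"az": 0},
  {"claw": 2.0,"tx": 0,"ty": 0,"tz": -0.1,"ax": 0,"ay": 0,"az": 0},
  {"claw": 2.0,"tx": 0,"ty": 0,"tz": -0.1,"ax": 0,"ay": 0,"az": 0},
  {"claw": 2.0,"tx": 0,"ty": 0,"tz": -0.1,"ax": 0,"ay": 0,"az": 0},
  {"claw": 2.0,"tx": 0,"ty": 0,"tz": -0.1,"ax": 0,"ay": 0,"az": 0},
  {"claw": 2.0,"tx": 0,"ty": 0,"tz": -0.1,"ax": 0,"ay": 0,"az": 0},
  {"claw": 2.0,"tx": 0,"ty": 0,"tz": -0.1,"ax": 0,"ay": 0,"az": 0},
  {"claw": 2.0,"tx": 0,"ty": 0,"tz": -0.1,"ax": 0,"ay": 0,"az": 0},
  {"claw": 2.0,"tx": 0,"ty": 0,"tz": -0.1,"ax": 0,"ay": 0,"az": 0},
], grip_force=50)

```text
time: 3.72
eef_pos: [0.501, -0.1118, 0.052]
tcp_rot: [-0.524, 0.474, -0.475, 0.525]
contact_force: [0.8, 0.9, 6.0]
opening: 0.32
```

Run:
```python
from h import *
wshot('w4')
s=ctrl.get_state();print(s["contact_force"],s["wrist_torque"],s["eef_pos"],s["opening"]*85.4)
```

```text
[0.79403981 1.10794788 5.85120955] [ 0.11221341  0.01343569 -0.00105755] [ 0.50098445 -0.11172183  0.05204833] 27.428947747332117
```

View pics/w4.png

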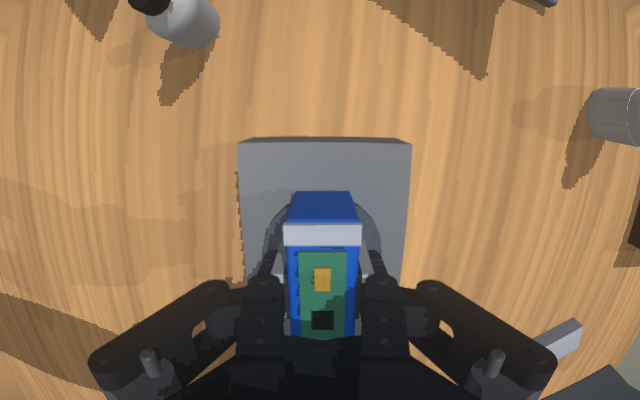

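```bash
cat >> h.py <<'E'
def deckfr(o,psi):
    c,s=np.cos(psi),np.sin(psi);x=np.array([.866025*c,.866025*s,.5]);n=np.array([-.5*c,-.5*s,.866025]);y=np.cross(n,x);return np.array(o),x,y,n
E
python3 - <<'E'
from h import *
o,x,y,n=deckfr((.5785,.164,.107),np.radians(-4))
mv(o+n*.2-y*.07,tool(x,-n));print(o+n*.2-y*.07)
E
```

```text
t 3.7667 t[xyz]cm [-21.44 -22.83  -0.52] a deg [29.84  9.58 -2.54] rows 7.5 4.4
[0.47386065 0.10114621 0.280205  ]
```

Request:
play_rows([
  {"claw": 2.0,"tx": 0,"ty": -1,"tz": 0,"ax": 0,"ay": 0,"az": 0},
  {"claw": 2.0,"tx": 0,"ty": -2.5,"tz": 0,"ax": 0,"ay": 0,"az": 0},
  {"claw": 2.0,"tx": 0,"ty": -4.5,"tz": 0,"ax": 0,"ay": 0,"az": 0},
  {"claw": 2.0,"tx": 0,"ty": -7,"tz": 0,"ax": 0,"ay": 0,"az": 0},
  {"claw": 2.0,"tx": 0,"ty": -10,"tz": 0,"ax": 0,"ay": 0,"az": 0},
  {"claw": 2.0,"tx": 0,"ty": -12.5,"tz": 0,"ax": 0,"ay": 0,"az": 0},
  {"claw": 2.0,"tx": 0,"ty": -14,"tz": 0,"ax": 0,"ay": 0,"az": 0},
  {"claw": 2.0,"tx": 0,"ty": -14,"tz": 0,"ax": 0,"ay": 0,"az": 0},
])

```text
time: 4.43
eef_pos: [0.5015, -0.1121, 0.1946]
tcp_rot: [-0.524, 0.472, -0.476, 0.525]
contact_force: [1.1, 0.5, -3.1]
opening: 0.321
```

Run:
```python
from h import *
wshot('w5')
o,x,y,n=deckfr((.5785,.164,.107),np.radians(-4))
s=ctrl.get_state();print(s["contact_force"],s["wrist_torque"],s["eef_pos"],s["opening"]*85.4)
mv(o+n*.2-y*.07,tool(x,-n))
```

```text
[ 1.8113448  -0.19050607 -2.99615939] [ 0.03225898  0.0366459  -0.06327405] [ 0.50037698 -0.11162232  0.1921748 ] 27.42100371543288
t 4.4833 t[xyz]cm [-21.43  -8.82  -0.48] a deg [29.84  9.59 -2.52] rows 5.6 4.4
```

View pics/w5.png

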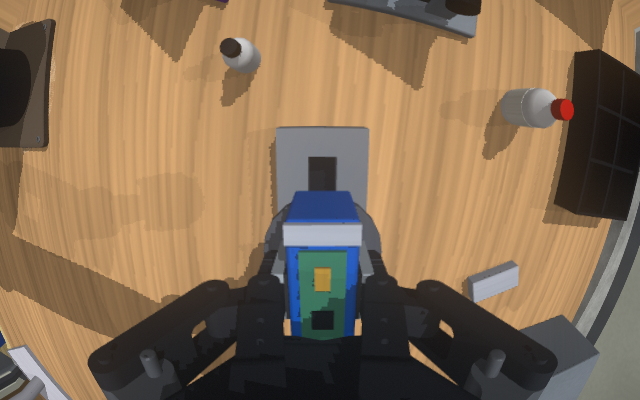

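Request:
play_rows([
  {"claw": 2.0,"tx": -2,"ty": -1,"tz": 0,"ax": 2,"ay": 1,"az": 0},
  {"claw": 2.0,"tx": -5,"ty": -2.5,"tz": 0,"ax": 6,"ay": 2,"az": -0.5},
  {"claw": 2.0,"tx": -9,"ty": -4,"tz": -0.5,"ax": 12,"ay": 4,"az": -1},
  {"claw": 2.0,"tx": -13,"ty": -6,"tz": -0.5,"ax": 18,"ay": 6,"az": -1.5},
  {"claw": 2.0,"tx": -17,"ty": -7.5,"tz": -0.5,"ax": 24,"ay": 8,"az": -2},
  {"claw": 2.0,"tx": -20,"ty": -8.5,"tz": -0.5,"ax": 28,"ay": 9.2,"az": -2.4},
  {"claw": 2.0,"tx": -21.4,"ty": -8.8,"tz": -0.5,"ax": 29.8,"ay": 9.6,"az": -2.5},
  {"claw": 2.0,"tx": -21.4,"ty": -8.8,"tz": -0.5,"ax": 29.8,"ay": 9.6,"az": -2.5},
  {"claw": 2.0,"tx": -21.4,"ty": -8.8,"tz": -0.5,"ax": 29.8,"ay": 9.6,"az": -2.5},
  {"claw": 2.0,"tx": -21.4,"ty": -8.8,"tz": -0.5,"ax": 29.8,"ay": 9.6,"az": -2.5},
  {"claw": 2.0,"tx": -21.4,"ty": -8.8,"tz": -0.5,"ax": 29.8,"ay": 9.6,"az": -2.5},
])

```text
time: 5.4
eef_pos: [0.4735, 0.0997, 0.2774]
tcp_rot: [0.342, -0.368, 0.633, -0.589]
contact_force: [-0.5, 0.3, -3.0]
opening: 0.323
```

Run:
```python
from h import *
wshot('w6')
o,x,y,n=deckfr((.5785,.164,.107),np.radians(-4))
s=ctrl.get_state();print(s["qpos"],s["dq"].round(3),s["contact_force"],s["wrist_torque"],s["eef_pos"],s["opening"]*85.4)
mv(o+n*.2-y*.07,tool(x,-n))
```

```text
[ 0.02134809 -0.47528552  2.25655768 -0.06130662  0.84501429  0.12227973] [-0.002 -0.004 -0.008  0.001 -0.003  0.003] [-0.62809508 -0.24470502 -3.28161037] [-0.01756986  0.51211043 -0.02161865] [0.47375875 0.099611   0.27785993] 27.306228737495168
t 5.45 t[xyz]cm [-0.15 -0.2   0.12] a deg [ 0.32 -0.13  0.04] rows 0.1 0.0
```

View pics/w6.png

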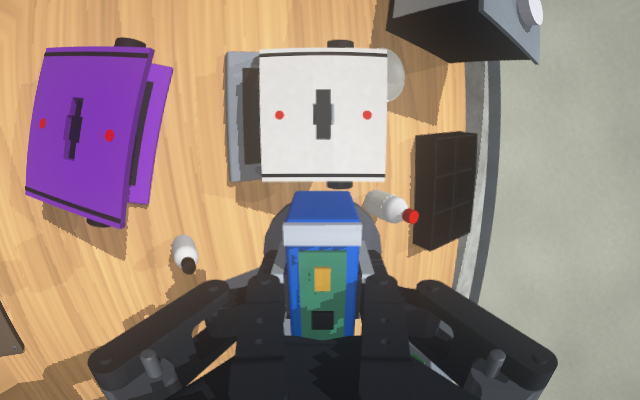

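Run:
```python
from h import *
z=np.load('w6.npz');p,d,pos,q=z['p'],z['d'],z['pos'],z['q'];Rw=R.from_quat(q)
v,u=np.mgrid[:400,:640];T=wtool(u,v,d)
hsv=cv2.cvtColor(p,cv2.COLOR_BGR2HSV).astype(int);H,S,V=hsv[...,0],hsv[...,1],hsv[...,2]
m=np.zeros((400,640),bool);m[60:175,265:382]=1
dk=m&(S<40)&(V>150)
X=T[dk];
for _ in range(5):
    c=X.mean(0);nn=np.linalg.svd(X-c,full_matrices=False)[2][2];r=(X-c)@nn;X=X[abs(r)<.003]
nn*=-np.sign(nn[1]);print('deck n tool',nn,'rms',r.std(),len(X),'world',Rw.apply(nn), 'lean',np.degrees(np.arccos(Rw.apply(nn)[2])))
I=np.eye(3)
def onp(uu,vv):
    return wplane(np.atleast_1d(uu),np.atleast_1d(vv),np.zeros(3),(0,0,0,1),c,nn)
red=((H<8)|(H>172))&(S>100)&m
k,l,st,ce=cv2.connectedComponentsWithStats(red.astype(np.uint8));D=[]
for i in range(1,k):
    if st[i,4]>10:D.append(onp(*ce[i])[0]);print(st[i],ce[i],D[-1])
D=np.array(D);mid=D.mean(0);dx=D[1]-D[0];print('mid',mid,'dist',np.linalg.norm(dx),'dir',dx/np.linalg.norm(dx),'world mid',Rw.apply(mid)+pos,Rw.apply(dx/np.linalg.norm(dx)))
sl=np.zeros_like(m);sl[80:150,305:340]=1;sl&=(V<140)
k,l,st,ce=cv2.connectedComponentsWithStats(sl.astype(np.uint8));i=1+st[1:,4].argmax();P=onp(u[l==i],v[l==i]);
rc=cv2.minAreaRect((P[:,[0,2]]*1000).astype(np.float32));print('slot',st[i],rc,P.min(0),P.max(0))
cv2.imwrite('pics/c4.png',cv2.resize(np.hstack([p[70:160,270:375],p[180:345,265:385][:90]]),None,fx=3.5,fy=3.5,interpolation=cv2.INTER_CUBIC))
cv2.imwrite('pics/c5.png',cv2.resize(p[180:350,255:390],None,fx=3.5,fy=3.5,interpolation=cv2.INTER_CUBIC))
# block
for nm,f in dict(w5='w5',w6='w6').items():
    z=np.load(f+'.npz');T=wtool(u,v,z['d'])
    b=T[248:300,290:355].reshape(-1,3);bb=b[(abs(b[:,1]+.037)<.008)]
    print(nm,'top y',np.median(bb[:,1]),'depths',[T[a,322].round(4).tolist() for a in(205,213,233,280)])
```

```text
deck n tool [ 3.23785641e-04 -9.99978947e-01 -6.48074466e-03] rms 0.0007509440760101779 12153 world [-0.49892749  0.03530219  0.86592443] lean 30.01156885221888
[275 111   9   8  57] [278.92982456 114.52631579] [-0.07040068  0.20038505 -0.04855654]
[363 111   9   8  57] [366.78947368 114.49122807] [-0.07052933  0.19976151  0.04764827]
mid [-0.07046501  0.20007328 -0.00045413] dist 0.0962069176199966 dir [-0.00133716 -0.00648117  0.9999781 ] world mid [0.57688831 0.16296239 0.1033381 ] [ 0.86377664 -0.06095106  0.50017485]
slot [313  90  19  49 787] ((-70.3995361328125, -1.3626422882080078), (19.627296447753906, 53.05055236816406), 89.96458435058594) [-0.09691947  0.2000127  -0.01118242] [-0.04387609  0.20014604  0.00844761]
w5 top y -0.03837807150727825 depths [[-0.0341, -0.02, -0.0013], [-0.0335, -0.0288, -0.0013], [-0.0295, -0.0393, -0.0013], [-0.0107, -0.0402, -0.0013]]
w6 top y -0.038389206801908236 depths [[-0.0342, -0.0206, -0.0013], [-0.0336, -0.029, -0.0013], [-0.0297, -0.0397, -0.0013], [-0.011, -0.0406, -0.0013]]
```

View pics/c5.png

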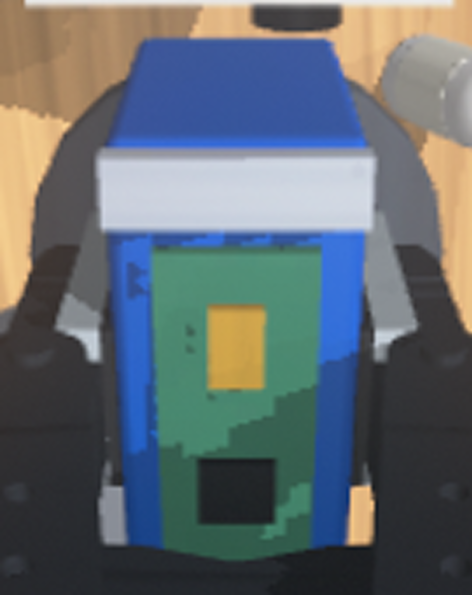

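View pics/c4.png

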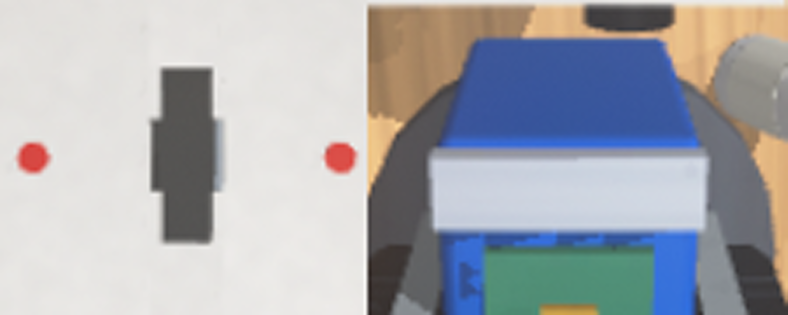

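Run:
```python
from h import *
print(WM)
for n in('w4','w5','w6'):
    z=np.load(n+'.npz');p=z['p'];g=cv2.cvtColor(p,cv2.COLOR_BGR2HSV).astype(int)
    # clip edges rows 228-240, blue end face rows 195-215
    for r in (197,205,212,230,236):
        row=p[r,270:375].astype(int);print(n,r,[ (270+i) for i in range(104) if np.abs(row[i+1]-row[i]).sum()>70])
```

```text
{'intrinsics': array([[309.70691629,   0.        , 322.1654369 ],
       [  0.        , 309.70691629, 201.17058091],
       [  0.        ,   0.        ,   1.        ]]), 'tool_from_camera': array([[-5.02302121e-04,  9.60167561e-01,  2.79424411e-01,
        -7.09813318e-02],
       [-2.97450183e-04, -2.79424578e-01,  9.60167598e-01,
        -1.41308691e-01],
       [ 9.99999830e-01,  3.99179379e-04,  4.25957575e-04,
        -1.28377473e-03],
       [ 0.00000000e+00,  0.00000000e+00,  0.00000000e+00,
         1.00000000e+00]])}
w4 197 [290, 351]
w4 205 [284]
w4 212 [278]
w4 230 [281, 282, 283, 360, 361]
w4 236 [281, 282, 283, 360, 361]
w5 197 [272, 292, 351]
w5 205 [270, 284]
w5 212 [271, 278, 365, 366]
w5 230 [281, 282, 283, 360, 361]
w5 236 [281, 282, 283, 360, 361]
w6 197 [292, 351, 364]
w6 205 [284, 358, 361]
w6 212 [278, 356]
w6 230 [281, 282, 283, 360, 361]
w6 236 [281, 282, 283, 360, 361]
```

Run:
```python
from h import *
print(TC[:3,3])
v,u=np.mgrid[:400,:640]
for f in('w3','w4','w5','w6'):
    z=np.load(f+'.npz');T=wtool(u,v,z['d']);p=z['p'].astype(int)
    e=T[194:216,302:343].reshape(-1,3);A=np.c_[e[:,1],e[:,2],np.ones(len(e))];k=np.linalg.lstsq(A,e[:,0],rcond=None)[0]
    col=p[185:260,310:335].mean(1);g=np.abs(np.diff(col,axis=0)).sum(1)
    print(f,'x end median',np.median(e[:,0]),'fit',k.round(4),'edges',[(185+i,int(g[i])) for i in range(74) if g[i]>40])
    tf=T[250:330,295:350].reshape(-1,3);tf=tf[abs(tf[:,1]+.039)<.006];print(' top y mean',tf[:,1].mean(), 'y hist',np.percentile(tf[:,1],[5,25,50,75,95]).round(4))
for r in(190.5,191,192):
  print('bottom edge',r,wplane(np.array([322.]),np.array([r]),np.zeros(3),(0,0,0,1),(0,.0056,0),(0,1,0)))
for r in(221.5,222,222.5,223):
  print('clip edge',r,wplane(np.array([322.]),np.array([r]),np.zeros(3),(0,0,0,1),(0,-.0395,0),(0,1,0)))
```

```text
[-0.07098133 -0.14130869 -0.00128377]
w3 x end median -0.03403383779881402 fit [ 0.1512 -0.0043 -0.0313] edges [(189, 57), (190, 55), (220, 104), (221, 48), (222, 41), (223, 84), (224, 85), (243, 77), (244, 118), (245, 90), (248, 104), (250, 52)]
 top y mean -0.038227971902696584 y hist [-0.0401 -0.0389 -0.0383 -0.0377 -0.036 ]
w4 x end median -0.033778949901873724 fit [ 0.1142 -0.0025 -0.0318] edges [(190, 81), (221, 88), (222, 69), (224, 116), (225, 51), (244, 72), (245, 121), (246, 77), (249, 64), (250, 40), (252, 43)]
 top y mean -0.03858915951870063 y hist [-0.0405 -0.0393 -0.0387 -0.038  -0.0364]
w5 x end median -0.03377574304550511 fit [ 0.1651  0.001  -0.0309] edges [(190, 42), (221, 87), (222, 66), (224, 119), (225, 47), (244, 50), (245, 93), (246, 81), (249, 66), (250, 41), (252, 42)]
 top y mean -0.03855632774518072 y hist [-0.0404 -0.0393 -0.0386 -0.038  -0.0363]
w6 x end median -0.033771441749809866 fit [ 0.1648 -0.0014 -0.031 ] edges [(187, 48), (189, 55), (190, 173), (191, 47), (221, 105), (222, 76), (224, 92), (225, 62), (244, 75), (245, 132), (246, 98), (249, 62), (250, 45), (252, 40)]
 top y mean -0.03859708390655158 y hist [-0.0405 -0.0393 -0.0387 -0.038  -0.0364]
bottom edge 190.5 [[-0.03366633  0.0056     -0.00130228]]
bottom edge 191 [[-0.03341375  0.0056     -0.00130219]]
bottom edge 192 [[-0.03290797  0.0056     -0.00130201]]
clip edge 221.5 [[-0.03395254 -0.0395     -0.00129272]]
clip edge 222 [[-0.03376632 -0.0395     -0.00129266]]
clip edge 222.5 [[-0.03357989 -0.0395     -0.0012926 ]]
clip edge 223 [[-0.03339323 -0.0395     -0.00129253]]
```

Request:
play_rows([
  {"claw": 2.0,"tx": -2,"ty": 2,"tz": 0,"ax": 0.3,"ay": 0,"az": 0},
  {"claw": 2.0,"tx": -4,"ty": 5,"tz": 0,"ax": 0.4,"ay": 0,"az": 0},
  {"claw": 2.0,"tx": -6,"ty": 8,"tz": 0,"ax": 0.4,"ay": 0,"az": 0},
  {"claw": 2.0,"tx": -7.17,"ty": 11,"tz": 0.05,"ax": 0.4,"ay": 0,"az": 0},
  {"claw": 2.0,"tx": -7.17,"ty": 13,"tz": 0.05,"ax": 0.4,"ay": 0,"az": 0},
  {"claw": 2.0,"tx": -7.17,"ty": 14.5,"tz": 0.05,"ax": 0.4,"ay": 0,"az": 0},
  {"claw": 2.0,"tx": -7.17,"ty": 15.5,"tz": 0.05,"ax": 0.4,"ay": 0,"az": 0},
  {"claw": 2.0,"tx": -7.17,"ty": 15.5,"tz": 0.05,"ax": 0.4,"ay": 0,"az": 0},
  {"claw": 2.0,"tx": -7.17,"ty": 15.5,"tz": 0.05,"ax": 0.4,"ay": 0,"az": 0},
  {"claw": 2.0,"tx": -7.17,"ty": 15.5,"tz": 0.05,"ax": 0.4,"ay": 0,"az": 0},
  {"claw": 2.0,"tx": -7.17,"ty": 15.5,"tz": 0.05,"ax": 0.4,"ay": 0,"az": 0},
])

```text
time: 6.37
eef_pos: [0.5568, 0.1669, 0.1469]
tcp_rot: [0.338, -0.364, 0.635, -0.592]
contact_force: [-0.5, -0.3, -2.8]
opening: 0.325
```

Run:
```python
from h import *
s,p,d=wshot('w7')
for n in('top','side'):
    a,dd=cams.read_camera(n);cv2.imwrite(f'pics/{n}7.png',a)
    r=a[150:310,245:395] if n=='side' else a[150:250,210:330]
    cv2.imwrite(f'pics/{n}7c.png',cv2.resize(r,None,fx=3.7 if n=='side' else 5,fy=3.7 if n=='side' else 5,interpolation=cv2.INTER_CUBIC))
z=np.load('w6.npz');R6=R.from_quat(z['q']);print('moved in tool6',R6.inv().apply(s['eef_pos']-z['pos']),(R6.inv()*R.from_quat(s['tcp_rot'])).as_rotvec(degrees=True),s['contact_force'])
```

```text
moved in tool6 [-0.07300742  0.15216962  0.00343142] [ 0.77368083 -0.02805446  0.10551566] [-0.53598834 -0.29366045 -2.76971733]
```

View pics/w7.png

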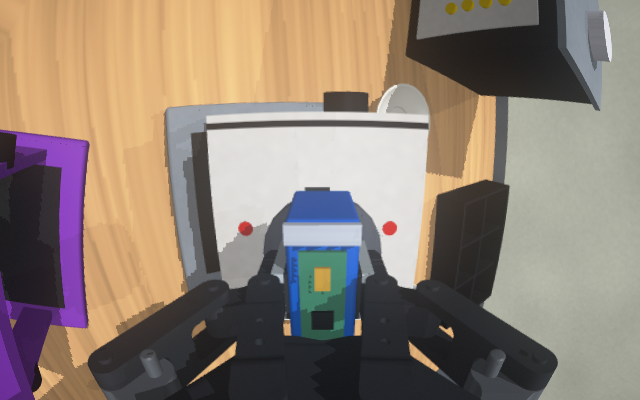

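View pics/side7c.png

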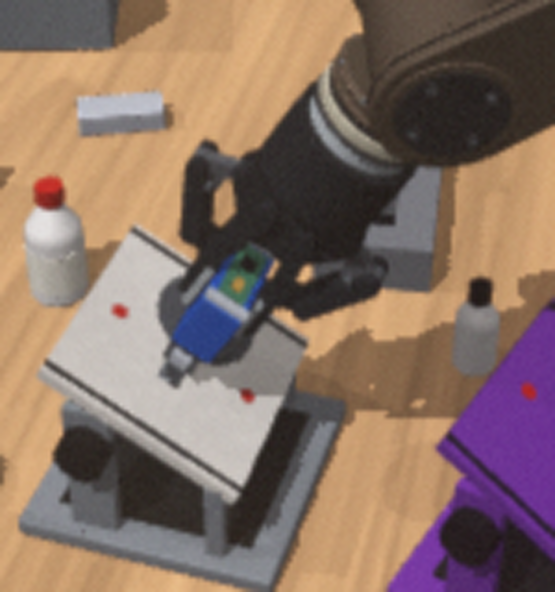

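```bash
cat >> h.py <<'E'
def deckmeas(f,box=(110,285,205,435),verbose=True):
    z=np.load(f+'.npz');p,d=z['p'],z['d'];v,u=np.mgrid[:400,:640];T=wtool(u,v,d)
    hsv=cv2.cvtColor(p,cv2.COLOR_BGR2HSV).astype(int);H,S,V=hsv[...,0],hsv[...,1],hsv[...,2]
    m=np.zeros((400,640),bool);m[box[0]:box[1],box[2]:box[3]]=1
    X=T[m&(S<40)&(V>140)];X=X[X[:,1]>.015];X=X[abs(X[:,1]-np.median(X[:,1]))<.01]
    for _ in range(8):
        c=X.mean(0);nn=np.linalg.svd(X-c,full_matrices=False)[2][2];r=(X-c)@nn;X=X[abs(r)<max(.0015,2*r.std())]
    nn*=-np.sign(nn[1])
    red=((H<8)|(H>172))&(S>100)&m;k,l,st,ce=cv2.connectedComponentsWithStats(red.astype(np.uint8))
    i=[j for j in range(1,k) if st[j,4]>25];D=np.array([wplane(np.array([ce[j][0]]),np.array([ce[j][1]]),np.zeros(3),(0,0,0,1),c,nn)[0] for j in i])
    D=D[np.argsort(D[:,2])]
    print(f,'n',nn.round(4),len(X),'dots',D.round(4).tolist(),'px',ce[i].round(1).tolist());mid=D.mean(0);dx=D[-1]-D[0];print(' mid',mid.round(4),'dist',np.linalg.norm(dx).round(4),'dir',(dx/np.linalg.norm(dx)).round(4))
    return mid,nn,dx
E
python3 - <<'E'
from h import *
deckmeas('w6',(60,175,265,382));deckmeas('w7');print(TC[:3,3])
E
```

```text
w6 n [ 1.0e-04 -1.0e+00 -6.5e-03] 11614 dots [[-0.0704, 0.2004, -0.0486], [-0.0705, 0.1998, 0.0476]] px [[278.9, 114.5], [366.8, 114.5]]
 mid [-0.0705  0.2001 -0.0005] dist 0.0962 dir [-0.0013 -0.0065  1.    ]
w7 n [-0.0017 -1.      0.0068] 23620 dots [[0.0028, 0.0476, -0.0526], [0.0027, 0.0482, 0.0436]] px [[389.4, 227.9], [245.2, 228.2]]
 mid [ 0.0027  0.0479 -0.0045] dist 0.0962 dir [-9.0e-04  6.8e-03  1.0e+00]
[-0.07098056 -0.14132444 -0.00129943]
```

Request:
play_rows([
  {"claw": 2.0,"tx": 0.15,"ty": 0.6,"tz": -0.31,"ax": -0.4,"ay": 0,"az": 0},
  {"claw": 2.0,"tx": 0.15,"ty": 0.6,"tz": -0.31,"ax": -0.4,"ay": 0,"az": 0},
  {"claw": 2.0,"tx": 0.15,"ty": 0.6,"tz": -0.31,"ax": -0.4,"ay": 0,"az": 0},
  {"claw": 2.0,"tx": 0.15,"ty": 0.6,"tz": -0.31,"ax": -0.4,"ay": 0,"az": 0},
  {"claw": 2.0,"tx": 0.15,"ty": 0.6,"tz": -0.31,"ax": -0.4,"ay": 0,"az": 0},
])

```text
time: 6.93
eef_pos: [0.5564, 0.1656, 0.1385]
tcp_rot: [0.341, -0.367, 0.633, -0.59]
contact_force: [-0.3, 0.1, -3.7]
opening: 0.319
```

Run:
```python
from h import *
s,p,d=wshot('w8');z=np.load('w7.npz');R6=R.from_quat(z['q']);print('moved in tool7',R6.inv().apply(s['eef_pos']-z['pos']),(R6.inv()*R.from_quat(s['tcp_rot'])).as_rotvec(degrees=True),s['contact_force'])
deckmeas('w8')
a,dd=cams.read_camera('side');cv2.imwrite('pics/side8c.png',cv2.resize(a[200:270,260:340],None,fx=8,fy=8,interpolation=cv2.INTER_CUBIC))
cv2.imwrite('pics/w8c.png',cv2.resize(p[140:300,230:410],None,fx=4,fy=3.7,interpolation=cv2.INTER_CUBIC))
```

```text
moved in tool7 [ 0.00134472  0.00710725 -0.00451884] [-0.54348573 -0.04528571 -0.01450267] [-0.28552517  0.09544928 -3.73010016]
w8 n [-0.0015 -1.     -0.0027] 25106 dots [[0.0013, 0.0409, -0.0478], [0.0013, 0.0406, 0.0485]] px [[249.8, 229.9], [399.2, 230.0]]
 mid [0.0013 0.0408 0.0003] dist 0.0963 dir [ 0.     -0.0027  1.    ]
```

View pics/w8c.png

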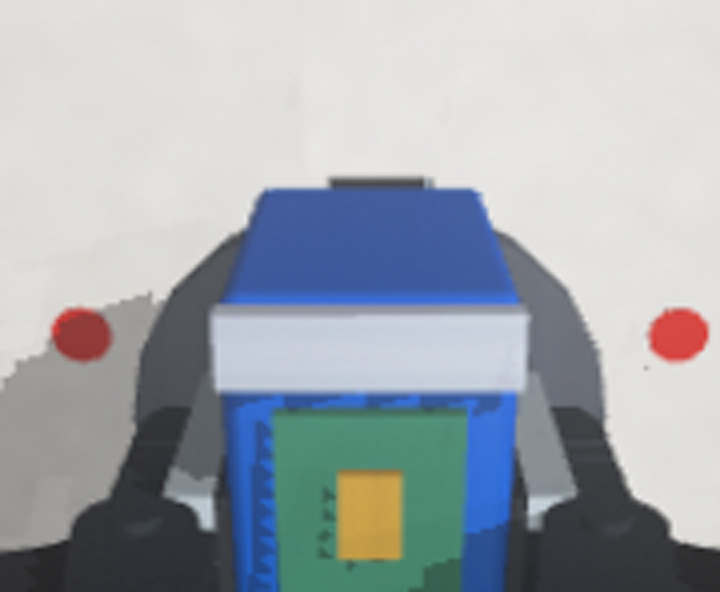

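View pics/side8c.png

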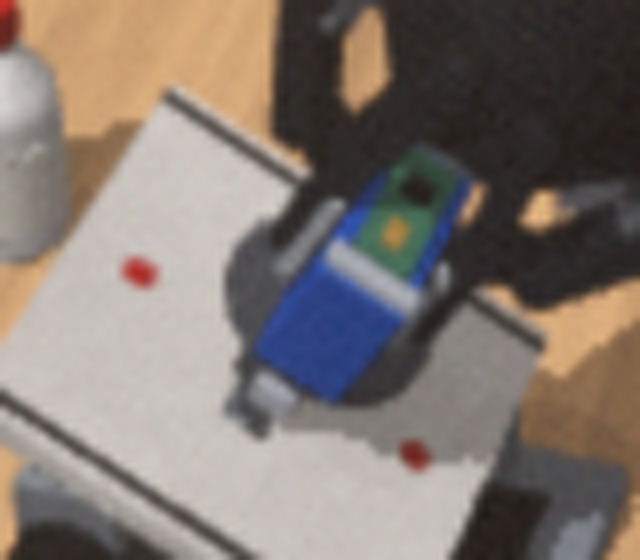

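Request:
play_rows([
  {"claw": 2.0,"tx": 0,"ty": 0.2,"tz": 0.15,"ax": 0.1,"ay": 0,"az": 0},
  {"claw": 2.0,"tx": 0,"ty": 0.2,"tz": 0.15,"ax": 0.1,"ay": 0,"az": 0},
  {"claw": 2.0,"tx": 0,"ty": 0.2,"tz": 0.15,"ax": 0.1,"ay": 0,"az": 0},
  {"claw": 2.0,"tx": 0,"ty": 0.2,"tz": 0.15,"ax": 0.1,"ay": 0,"az": 0},
  {"claw": 2.0,"tx": 0,"ty": 0.2,"tz": 0.15,"ax": 0.1,"ay": 0,"az": 0},
  {"claw": 2.0,"tx": 0,"ty": 0.2,"tz": 0.15,"ax": 0.1,"ay": 0,"az": 0},
])

```text
time: 7.53
eef_pos: [0.5587, 0.1654, 0.1375]
tcp_rot: [0.341, -0.366, 0.633, -0.591]
contact_force: [-0.4, -1.0, -4.0]
opening: 0.324
```

Run:
```python
from h import *
s,p,d=wshot('w9');z=np.load('w8.npz');R6=R.from_quat(z['q']);print('moved',R6.inv().apply(s['eef_pos']-z['pos']),(R6.inv()*R.from_quat(s['tcp_rot'])).as_rotvec(degrees=True),s['contact_force'],s['dq'])
deckmeas('w9')
s=ctrl.get_state();print('moved',R6.inv().apply(s['eef_pos']-z['pos']),(R6.inv()*R.from_quat(s['tcp_rot'])).as_rotvec(degrees=True))
s,p,d=wshot('w10');deckmeas('w10')
```

```text
moved [2.77535202e-05 1.97056609e-03 1.50326783e-03] [ 0.0986511   0.00163311 -0.00194654] [-0.41425819 -1.03452711 -4.00400476] [-0.00022301 -0.00111335  0.00051159 -0.00114736 -0.00194334  0.00079939]
w9 n [-1.3e-03 -1.0e+00 -8.0e-04] 25479 dots [[0.0014, 0.0388, -0.0492], [0.0014, 0.0388, 0.0468]] px [[246.9, 231.1], [397.4, 231.3]]
 mid [ 0.0014  0.0388 -0.0012] dist 0.096 dir [ 4.e-04 -8.e-04  1.e+00]
moved [2.88939818e-05 1.96274360e-03 1.51112047e-03] [ 0.09979211  0.00440502 -0.00173588]
w10 n [-1.3e-03 -1.0e+00 -9.0e-04] 25463 dots [[0.0014, 0.0389, -0.0493], [0.0014, 0.0388, 0.0468]] px [[246.9, 231.2], [397.4, 231.3]]
 mid [ 0.0014  0.0388 -0.0012] dist 0.096 dir [ 0.e+00 -9.e-04  1.e+00]
```

Request:
play_rows([
  {"claw": 2.0,"tx": 0,"ty": 0.3,"tz": 0,"ax": 0,"ay": 0,"az": 0},
  {"claw": 2.0,"tx": 0,"ty": 0.5,"tz": 0,"ax": 0,"ay": 0,"az": 0},
  {"claw": 2.0,"tx": 0,"ty": 0.7,"tz": 0,"ax": 0,"ay": 0,"az": 0},
  {"claw": 2.0,"tx": 0,"ty": 0.9,"tz": 0,"ax": 0,"ay": 0,"az": 0},
  {"claw": 2.0,"tx": 0,"ty": 1.1,"tz": 0,"ax": 0,"ay": 0,"az": 0},
  {"claw": 2.0,"tx": 0,"ty": 1.1,"tz": 0,"ax": 0,"ay": 0,"az": 0},
])

```text
time: 8.13
eef_pos: [0.5641, 0.1649, 0.1273]
tcp_rot: [0.341, -0.366, 0.633, -0.59]
contact_force: [-0.5, -0.6, -3.6]
opening: 0.32
```

Run:
```python
from h import *
s,p,d=wshot('w11');z=np.load('w10.npz');R6=R.from_quat(z['q']);print('moved',R6.inv().apply(s['eef_pos']-z['pos']),(R6.inv()*R.from_quat(s['tcp_rot'])).as_rotvec(degrees=True),s['contact_force'],s['wrist_torque'])
deckmeas('w11')
```

```text
moved [ 0.00013574  0.01153761 -0.00044101] [-0.05686363 -0.00103262 -0.0169539 ] [-0.53632373 -0.61408251 -3.62080582] [ 0.08807466  0.48393197 -0.01515512]
w11 n [-8.0e-04 -1.0e+00 -1.9e-03] 26704 dots [[0.0012, 0.0274, -0.0488], [0.0013, 0.0272, 0.0473]] px [[243.3, 237.9], [402.4, 238.1]]
 mid [ 0.0012  0.0273 -0.0008] dist 0.0962 dir [ 1.0e-04 -1.9e-03  1.0e+00]
```

View pics/w11.png

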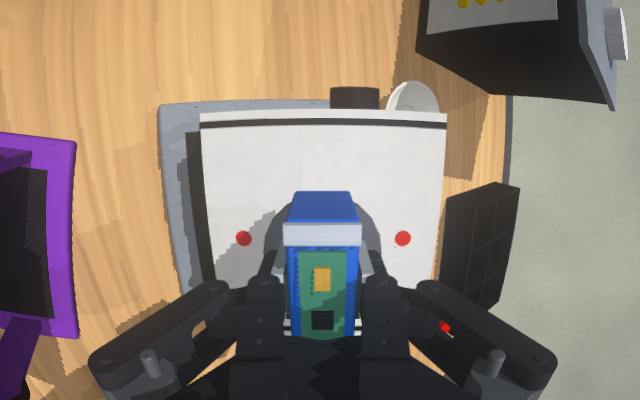

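Request:
play_rows([
  {"claw": 2.0,"tx": 0,"ty": 0.2,"tz": 0.04,"ax": 0,"ay": 0,"az": 0},
  {"claw": 2.0,"tx": 0,"ty": 0.4,"tz": 0.04,"ax": 0.1,"ay": 0,"az": 0},
  {"claw": 2.0,"tx": 0,"ty": 0.6,"tz": 0.04,"ax": 0.1,"ay": 0,"az": 0},
  {"claw": 2.0,"tx": 0,"ty": 0.8,"tz": 0.04,"ax": 0.1,"ay": 0,"az": 0},
  {"claw": 2.0,"tx": 0,"ty": 1.0,"tz": 0.04,"ax": 0.1,"ay": 0,"az": 0},
  {"claw": 2.0,"tx": 0,"ty": 1.2,"tz": 0.04,"ax": 0.1,"ay": 0,"az": 0},
  {"claw": 2.0,"tx": 0,"ty": 1.2,"tz": 0.04,"ax": 0.1,"ay": 0,"az": 0},
])

```text
time: 8.77
eef_pos: [0.5704, 0.1645, 0.1172]
tcp_rot: [0.341, -0.366, 0.633, -0.591]
contact_force: [0.4, 0.1, -4.1]
opening: 0.321
```

Run:
```python
from h import *
s,p,d=wshot('w12');z=np.load('w11.npz');R6=R.from_quat(z['q']);print('moved',R6.inv().apply(s['eef_pos']-z['pos']),(R6.inv()*R.from_quat(s['tcp_rot'])).as_rotvec(degrees=True),s['contact_force'],s['wrist_torque'])
deckmeas('w12')
```

```text
moved [-2.06920342e-05  1.19264754e-02  4.52708741e-04] [ 0.10721346 -0.00314382  0.00156854] [ 0.43069773  0.08323403 -4.14570773] [-0.00407398  0.5257074   0.02971167]
w12 n [-1.2e-03 -1.0e+00  1.0e-04] 20380 dots [[0.0015, 0.0156, -0.0495], [0.0014, 0.0156, 0.0469]] px [[237.5, 246.2], [406.5, 246.2]]
 mid [ 0.0014  0.0156 -0.0013] dist 0.0964 dir [-7.e-04  1.e-04  1.e+00]
```

Request:
play_rows([
  {"claw": 2.0,"tx": 0,"ty": 0.1,"tz": 0,"ax": 0,"ay": 0,"az": 0},
  {"claw": 2.0,"tx": 0,"ty": 0.2,"tz": 0,"ax": 0,"ay": 0,"az": 0},
  {"claw": 2.0,"tx": 0,"ty": 0.28,"tz": 0,"ax": 0,"ay": 0,"az": 0},
  {"claw": 2.0,"tx": 0,"ty": 0.34,"tz": 0,"ax": 0,"ay": 0,"az": 0},
  {"claw": 2.0,"tx": 0,"ty": 0.34,"tz": 0,"ax": 0,"ay": 0,"az": 0},
])

```text
time: 9.23
eef_pos: [0.5718, 0.1646, 0.1157]
tcp_rot: [0.341, -0.366, 0.633, -0.591]
contact_force: [-8.3, -0.4, 4.3]
opening: 0.324
```

Run:
```python
from h import *
s,p,d=wshot('w13');z=np.load('w12.npz');R6=R.from_quat(z['q']);print('moved',R6.inv().apply(s['eef_pos']-z['pos']),(R6.inv()*R.from_quat(s['tcp_rot'])).as_rotvec(degrees=True),s['contact_force'],s['wrist_torque'])
deckmeas('w13')
```

```text
moved [-0.0001827   0.00203753  0.00049332] [ 0.00161332 -0.00901069 -0.02273697] [-8.32144279 -0.43982686  4.31712656] [-0.16898303  0.89005528 -0.15756128]
w13 n [-0.9996 -0.0036  0.0283] 78 dots [[-0.0725, -0.1445, -0.0023], [-0.0724, -0.1444, -0.0003]] px [[235.8, 247.7], [406.5, 248.1]]
 mid [-0.0724 -0.1444 -0.0013] dist 0.0019 dir [0.028  0.0565 0.998 ]
```

Request:
play_rows([
  {"claw": 2.0,"tx": 0,"ty": -0.1,"tz": 0,"ax": 0,"ay": 0,"az": 0},
  {"claw": 2.0,"tx": 0,"ty": -0.1,"tz": 0.01,"ax": 0,"ay": 6,"az": 0},
  {"claw": 2.0,"tx": 0,"ty": -0.1,"tz": 0.03,"ax": 0,"ay": 12,"az": 0},
  {"claw": 2.0,"tx": 0.01,"ty": -0.1,"tz": 0.04,"ax": 0,"ay": 18,"az": 0},
  {"claw": 2.0,"tx": 0.01,"ty": -0.1,"tz": 0.05,"ax": 0,"ay": 24,"az": 0},
  {"claw": 2.0,"tx": 0.02,"ty": -0.1,"tz": 0.06,"ax": 0,"ay": 30,"az": 0},
  {"claw": 2.0,"tx": 0.02,"ty": -0.1,"tz": 0.06,"ax": 0,"ay": 30,"az": 0},
])

```text
time: 9.87
eef_pos: [0.5723, 0.1643, 0.1161]
tcp_rot: [0.164, -0.507, 0.7, -0.476]
contact_force: [-1.6, 1.1, -2.0]
opening: 0.322
```

Run:
```python
from h import *
s,p,d=wshot('w14');z=np.load('w13.npz');R6=R.from_quat(z['q']);print('moved',R6.inv().apply(s['eef_pos']-z['pos']),(R6.inv()*R.from_quat(s['tcp_rot'])).as_rotvec(degrees=True),s['contact_force'],s['wrist_torque'],s['qpos'])
print('force tool13',R6.inv().apply(s['contact_force']))
a,dd=cams.read_camera('side');cv2.imwrite('pics/side14c.png',cv2.resize(a[190:310,245:365],None,fx=5,fy=5,interpolation=cv2.INTER_CUBIC))
```

```text
moved [ 2.79876477e-04 -8.66453910e-05  6.07407422e-04] [ 0.04416733 30.12497254  0.05466018] [-1.56440713  1.07984209 -2.04297266] [0.057081   0.59353963 0.0296313 ] [ 0.15653951  0.03729921  2.15745157 -0.26167915  0.4461721   0.95998303]
force tool13 [-0.96683471  0.9505057  -2.43904396]
```

View pics/w14.png

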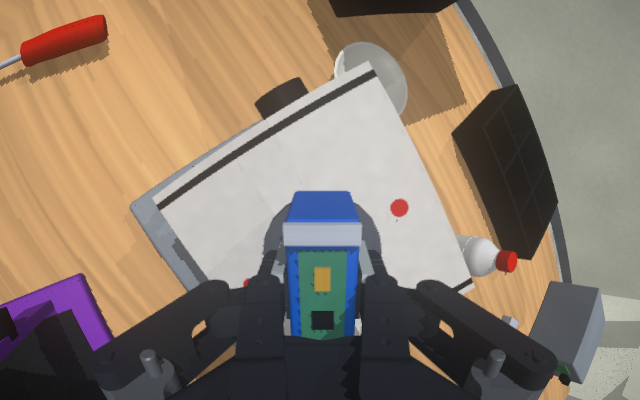

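View pics/side14c.png

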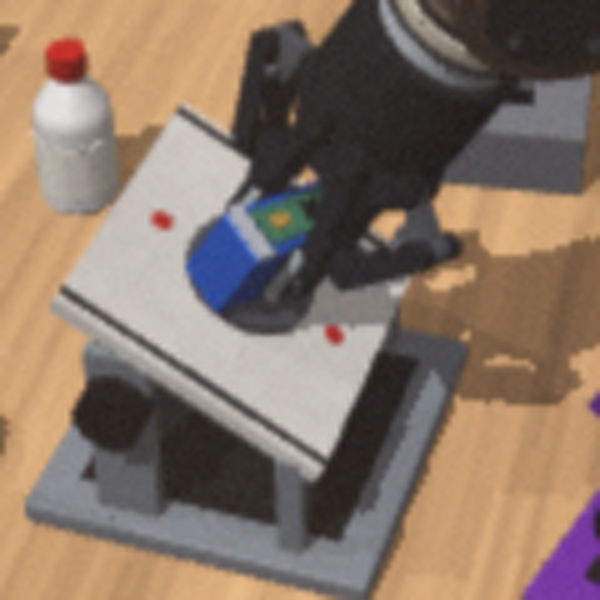

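Request:
play_rows([
  {"claw": 2.0,"tx": 0,"ty": 0,"tz": 0.01,"ax": 0,"ay": 6,"az": 0},
  {"claw": 2.0,"tx": 0,"ty": 0,"tz": 0.03,"ax": 0,"ay": 12,"az": 0},
  {"claw": 2.0,"tx": 0.01,"ty": 0,"tz": 0.04,"ax": 0,"ay": 18,"az": 0},
  {"claw": 2.0,"tx": 0.01,"ty": 0,"tz": 0.05,"ax": 0,"ay": 24,"az": 0},
  {"claw": 2.0,"tx": 0.02,"ty": 0,"tz": 0.06,"ax": 0,"ay": 30,"az": 0},
  {"claw": 2.0,"tx": 0.02,"ty": 0,"tz": 0.07,"ax": 0,"ay": 36,"az": 0},
  {"claw": 2.0,"tx": 0.03,"ty": 0,"tz": 0.08,"ax": 0,"ay": 42,"az": 0},
  {"claw": 2.0,"tx": 0.04,"ty": 0,"tz": 0.09,"ax": 0,"ay": 48,"az": 0},
  {"claw": 2.0,"tx": 0.05,"ty": 0,"tz": 0.1,"ax": 0,"ay": 54,"az": 0},
  {"claw": 2.0,"tx": 0.06,"ty": 0,"tz": 0.1,"ax": 0,"ay": 60,"az": 0},
  {"claw": 2.0,"tx": 0.06,"ty": 0,"tz": 0.1,"ax": 0,"ay": 60,"az": 0},
  {"claw": 2.0,"tx": 0.06,"ty": 0,"tz": 0.1,"ax": 0,"ay": 60,"az": 0},
])

```text
time: 10.97
eef_pos: [0.5726, 0.1633, 0.1163]
tcp_rot: [-0.206, -0.676, 0.689, -0.161]
contact_force: [-1.7, -0.1, -2.7]
opening: 0.323
```

Run:
```python
from h import *
s,p,d=wshot('w15');z=np.load('w13.npz');R6=R.from_quat(z['q']);print('moved',R6.inv().apply(s['eef_pos']-z['pos']),(R6.inv()*R.from_quat(s['tcp_rot'])).as_rotvec(degrees=True),s['contact_force'],s['wrist_torque'],s['qpos'])
print('force tool13',R6.inv().apply(s['contact_force']))
Rm=R.from_quat(s['tcp_rot']);o,x,y,n=deckfr((0,0,0),np.radians(-4));print('tool x in deck',[float(Rm.apply([1,0,0])@k) for k in(x,y,n)])
a,dd=cams.read_camera('side');cv2.imwrite('pics/side15c.png',cv2.resize(a[190:310,245:365],None,fx=5,fy=5,interpolation=cv2.INTER_CUBIC))
```

```text
moved [ 0.00124547 -0.00012193  0.0010693 ] [4.34465677e-03 8.97824009e+01 6.85388598e-02] [-1.67069624 -0.13628756 -2.70963982] [6.09338459e-02 5.21895732e-01 4.88593201e-04] [ 0.15433174  0.03675149  2.15739444 -0.25885187  0.44645056  1.99667365]
force tool13 [ 0.2539932   1.51693276 -2.79040331]
tool x in deck [-0.9999933346746361, -0.0033449998372557174, -0.0012009161355253824]
```

View pics/w15.png

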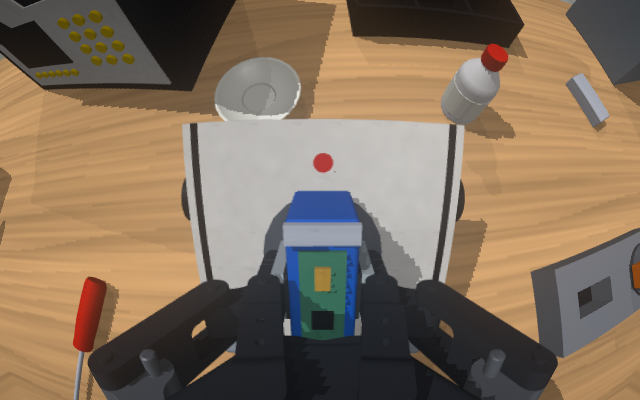

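View pics/side15c.png

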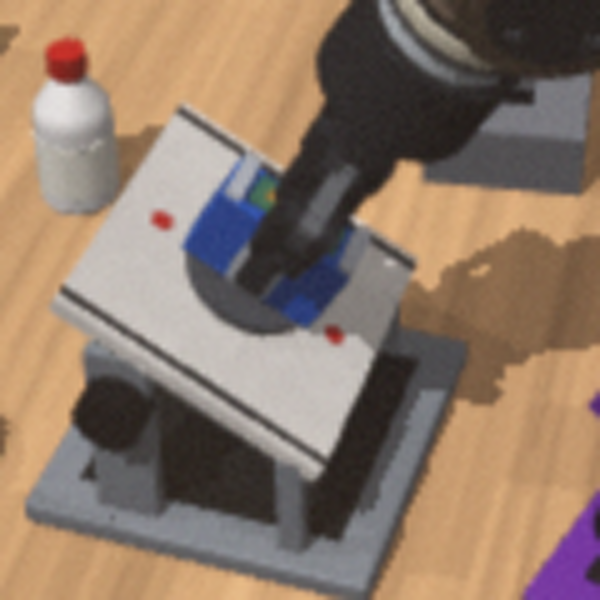

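Request:
play_rows([
  {"claw": 2.0,"tx": 0,"ty": 0.05,"tz": 0,"ax": 0,"ay": 0,"az": 0},
  {"claw": 2.0,"tx": 0,"ty": 0.05,"tz": 0,"ax": 0,"ay": 0,"az": 0},
  {"claw": 3.0,"tx": 0,"ty": 0.05,"tz": 0,"ax": 0,"ay": 0,"az": 0},
  {"claw": 3.5,"tx": 0,"ty": 0,"tz": 0,"ax": 0,"ay": 0,"az": 0},
  {"claw": 4.5,"tx": 0,"ty": 0,"tz": 0,"ax": 0,"ay": 0,"az": 0},
  {"claw": 6.0,"tx": 0,"ty": 0,"tz": 0,"ax": 0,"ay": 0,"az": 0},
  {"claw": 6.0,"tx": 0,"ty": 0,"tz": 0,"ax": 0,"ay": 0,"az": 0},
  {"claw": 6.0,"tx": 0,"ty": 0,"tz": 0,"ax": 0,"ay": 0,"az": 0},
])

```text
time: 11.73
eef_pos: [0.5728, 0.1633, 0.1165]
tcp_rot: [-0.207, -0.676, 0.688, -0.16]
contact_force: [0.3, 0.2, 0.5]
opening: 0.703
```

Run:
```python
from h import *
s,p,d=wshot('w16');print(s['contact_force'],s['opening']*85.4)
```

```text
[0.29793946 0.20511253 0.51436774] 60.040660737072876
```

View pics/w16.png

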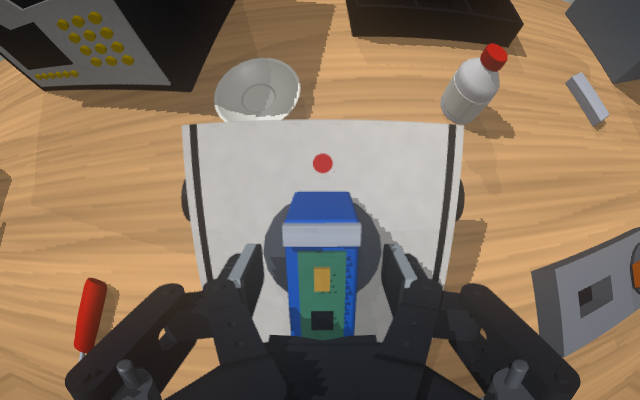

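The holder stayed put when released; its block is at (322,235) and the dot is straight ahead at (323,163). Next I retract along the deck normal.

Request:
play_rows([
  {"claw": 6.0,"tx": 0,"ty": -1,"tz": 0,"ax": 0,"ay": 0,"az": 0},
  {"claw": 6.0,"tx": 0,"ty": -3,"tz": 0,"ax": 0,"ay": 0,"az": 0},
  {"claw": 6.0,"tx": 0,"ty": -6,"tz": 0,"ax": 0,"ay": 0,"az": 0},
  {"claw": 6.0,"tx": 0,"ty": -9,"tz": 0,"ax": 0,"ay": 0,"az": 0},
  {"claw": 6.0,"tx": 0,"ty": -12,"tz": 0,"ax": 0,"ay": 0,"az": 0},
  {"claw": 6.0,"tx": 0,"ty": -14,"tz": 0,"ax": 0,"ay": 0,"az": 0},
  {"claw": 6.0,"tx": 0,"ty": -14,"tz": 0,"ax": 0,"ay": 0,"az": 0},
  {"claw": 6.0,"tx": 0,"ty": -14,"tz": 0,"ax": 0,"ay": 0,"az": 0},
])

```text
time: 12.45
eef_pos: [0.5028, 0.1683, 0.2395]
tcp_rot: [-0.208, -0.676, 0.688, -0.161]
contact_force: [0.9, -0.3, -0.5]
opening: 0.703
```

Run:
```python
from h import *
s,p,d=wshot('w17');print(s['contact_force'],s['eef_pos'],s['dq'].round(3))
v,u=np.mgrid[:400,:640];W=wtool(u,v,d)@R.from_quat(s['tcp_rot']).as_matrix().T+s['eef_pos']
o,x,y,n=deckfr((.5769,.163,.1033),np.radians(-4));D=np.stack([(W-o)@k for k in(x,y,n)],-1)
ok=(d>0)&(np.hypot(D[...,0],D[...,1])<.09)
for lo,hi,nm in((-.003,.0033,'deck'),(.0033,.009,'flange'),(.046,.056,'top')):
    m=ok&(D[...,2]>lo)&(D[...,2]<hi);Q=D[m];print(nm,m.sum(),np.median(Q[:,2]).round(4),cv2.minAreaRect((Q[:,:2]*1000).astype(np.float32)) if nm=='top' else '', )
    if len(Q)>50:
        c=Q.mean(0);k=np.linalg.svd(Q-c,full_matrices=False)[2][2];print('  normal in deck',k*np.sign(k[2]))
a,dd=cams.read_camera('side');cv2.imwrite('pics/side17c.png',cv2.resize(a[190:310,245:365],None,fx=5,fy=5,interpolation=cv2.INTER_CUBIC))
a,dd=cams.read_camera('top');cv2.imwrite('pics/top17.png',a)
```

```text
[ 0.89697154 -0.31219124 -0.4627045 ] [0.50283346 0.16834387 0.23945172] [-0.008  0.051  0.03  -0.001 -0.004  0.   ]
deck 15380 0.0 
  normal in deck [-5.06958094e-04  5.28895239e-04  9.99999732e-01]
flange 1202 0.0059 
  normal in deck [1.78383655e-05 7.28983646e-04 9.99999734e-01]
top 2729 0.0518 ((1.1653480529785156, -0.12627220153808594), (69.50048065185547, 27.8477840423584), 0.2795350253582001)
  normal in deck [ 6.69415491e-03 -8.71478592e-04  9.99977214e-01]
```

View pics/w17.png

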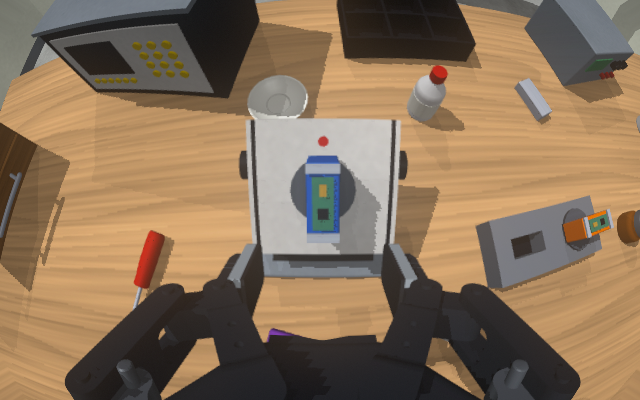

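View pics/side17c.png

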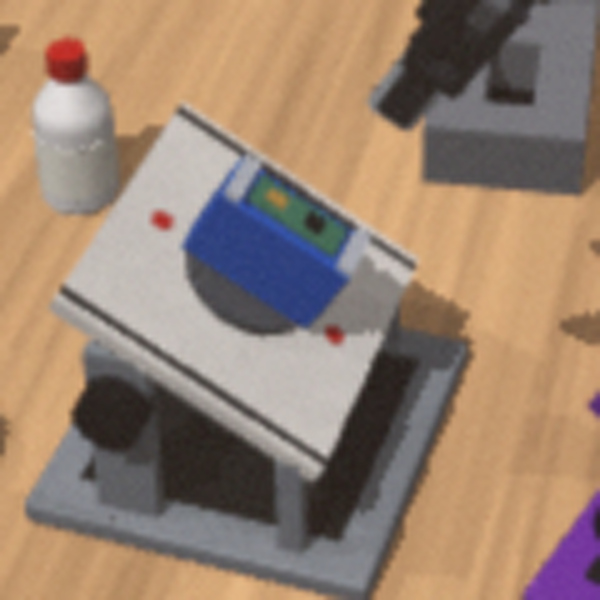

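View pics/top17.png

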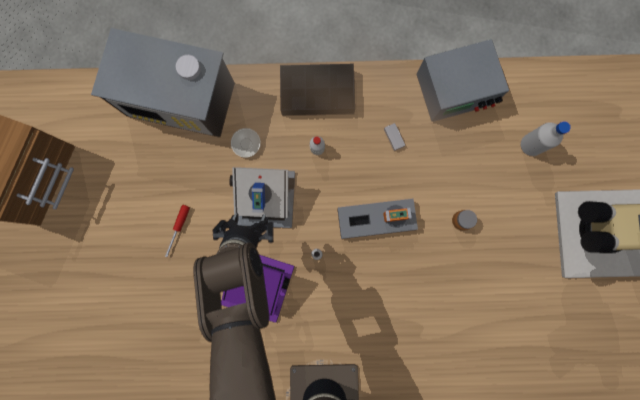

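The flange top is 5.9 mm above the deck and level with it, so it is seated. The block lies 0.3° off the line of the dots. The dropper, flask, driver, jar, dish, gauge and orange holder are where they were, and the gripper is clear. I'm handing in.

```bash
python3 -c "
from plant import ctrl
print(ctrl.sign_off(), ctrl.get_state()['time'])"
```

```text
the job is handed in; nothing more can be done
the job is handed in; nothing more can be done
```

The blue holder is mounted and locked on the white stage, and the job was handed in at about 12.6 s of the 54 s allowed. I lifted it from the rack and passed its T-head through the slot until the flange touched the deck with about 12 N. I then turned it a quarter turn about the stem, opened the gripper and retracted along the deck normal.

**Last checks:**
- **Seating:** the flange top measures 5.9 mm above the deck, against a nominal 6 mm. It is parallel to the deck within 0.1°.
- **Locking:** the block points at the red dots within about 0.3°, and its centre is about 1.2 mm up the slope from the slot's middle, within calibration error. The T-head under the deck was not seen directly; its position follows from the rigid block.
- **Surroundings:** comparing the before and after pictures by eye, the orange holder and the bystanders look unmoved, and the gripper touches nothing.

**Disagreements:**
- After two larger moves near the deck the arm was up to 3 mm off its commanded position. I corrected that from the wrist pictures before inserting.
- The wrist calibration readings differed by about 1 mm between calls. I therefore measured the holder and slot relative to each other, using the same calibration reading.
- In the last picture before the turn, my deck measurement failed because the deck filled too little of the view. I relied on force and position there.

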